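Check a soldering iron's tip in the covered tester cup

TASK

Check the cold soldering iron's tip in the tester: swing the cover right off the tester's cup, take the iron from its stand, dip its tip into the cup until the brass disc in the floor is clearly pushed down for a moment, without pressing hard, and take it out again. Then lay the iron back in its stand as it was and swing the cover fully shut over the cup. Leave all the other things on the bench where they are.

Things in the scene. Friction and masses are not known exactly. Their poses are not given: they have to be found in the camera images.
- iron: cold soldering iron, round, 160 mm long, 90 g. Origin on its axis at mid-handle (the grip point, by the centre of mass), 115 mm from the tip. z is up and x level when in the stand; the shaft runs from the origin to the tip 55 deg below +x. From the tip: copper bit (6 mm across at its end), 12 mm barrel 22-72, 36 mm black flange 72-78, 25 mm handle 78-160
- iron_tip (a point): end of the iron's bit, at (66, 0, -94) mm in the iron's frame
- stand: fixed black iron stand, base x -95 to 85, y +-45, 12 mm high; origin under it, +x = way the iron's tip points. Barrel lies in an 18 mm U-slot open up and forwards, flange on the slot's upper face, handle's rear on a 30 mm saddle (20 mm behind the grip point, up to 155 mm high). Iron home: its origin at (-16,0,124) mm here; it lifts straight up and goes back straight down; nothing flanks the handle
- stand_tip (a point): where the iron's tip is when the iron lies home in the stand: (50, 0, 30) mm in the stand's frame
- tester: fixed grey tip tester, base 150 (x) x 120 (y) x 35 mm high, origin under its centre; upright display panel at its +x end (x 57 to 75 mm, full width, top 110 mm high). On top an open steel cup centred at (-20, 0) mm, inner diameter 70, outer 78, rim 65 mm high; its floor is a sprung brass disc 64 mm across
- cup (a point): centre of the brass disc's top face when not pressed, (-20, 0, 45) mm in the tester's frame, 20 mm below the cup's rim
- disc (a joint): how far the brass disc is pressed down, m: 0 at rest, 0.008 fully down; spring about 0.4 N at first, 0.3 N more per mm; returns by itself
- cover (a joint): angle of the cup's cover, rad: 0 shut (stop), 1.8 fully aside (stop). Turns level, counter-clockwise from above as it opens, about the vertical axis at point pivot; stays where left (friction 0.06 N m). Disc 80 mm across, 5 mm thick, top 73 mm above the table, centre 54 mm from the axis, at (-30, 45) mm from it in the tester's frame when shut
- pivot (a point): point on the cover's vertical hinge axis at the height of its top face: (10, -45, 73) mm in the tester's frame
- pin (a point): top centre of the upright steel pin (10 mm diameter, 24 mm high) standing on the cover, for pushing it; 82 mm from the hinge axis, top 97 mm above the table, moves with the cover; pivot, cover centre and pin are in one line
- magnifier: bench magnifier: round steel foot 84 mm across and 18 mm high, upright rod, round lens 78 mm across on edge at the top (overall 207 mm high, nothing wider than the foot); origin under the foot's centre. Obstacle, stays put
- bottle: closed clear bottle, 42 mm diameter, 130 mm high, standing; origin under its centre. Stays put
- jar: closed white jar, 48 mm diameter, 70 mm high, standing; origin under its centre. Stays put
- loupe: black eye loupe, 48 mm diameter, 42 mm high, standing; origin under its centre. Stays put
- pliers: pliers lying flat, 140 mm long, 50 mm wide, 12 mm high; origin on the underside at the pivot, jaws along +x. Stays put
- marker: black marker-shaped tube lying along its x axis, 115 x 18 x 18 mm; origin under its centre. Stays put
- carton: small cardboard carton 100 x 70 x 60 mm; origin under its centre. Stays put
Things that resemble listed ones, but are neither listed nor needed, are in the scene too. Leave any orange look-alike of the stand alone.

How it is judged:
By the outcome, as a careful person would: the job done as asked, in the order asked, and still so for the second after the job is handed in, with the robot touching nothing.
It also fails if it takes over 72 s, if anything falls off the work surface, if the arm or the gripper's body presses on something with over 40 N, if the wrist force passes 120 N, or if a joint passes its speed limit or range.

ROBOT

A 7-joint arm with a two-finger parallel gripper is mounted at the origin on the work surface. World frame = base frame: x ahead of the robot, y to its left, z up, the work surface at z = 0. Lengths are in m, angles in rad, forces in N, time in s.
With the tool pointing down it reaches from about 0.35 to 0.9 m from the base axis. Payload 8.1 kg.
Tool frame: the origin (TCP) lies on the centre line of the jaws, within the pads' length; the fingertips stand 8 mm ahead of it and the grasp point (between the pads) lies 11 mm behind it; z points along the fingers, y is the line along which they close (so a half turn about z gives the same grasp; the last joint's range is limited). The gripper opens to 85 mm and grips with 20 to 120 N. Pads are 22 mm wide; open, the fingers measure 114 mm over their backs; the gripper's body (76 mm by 85 mm) begins 54 mm behind the grasp point. The pads swing forward as they close: fully open they stand 13 mm farther back than shut.
Start: joints at [1.054, 0.434, 0.025, 1.573, -0.012, 1.134, -0.075], TCP at [0.251, -0.572, 0.239] pointing down, gripper open.
Joint ranges: [-2.62, 2.62], [-0.44, 2.09], [-1.27, 1.32], [0.08, 2.57], [-1.32, 4.46], [0.12, 2], [-2.74, 2.74]. Speed limits (rad/s): [2.22, 2.22, 3.01, 3.01, 3.14, 3.14, 3.14].

INTERFACE

Orientations are given as a 3x3 rotation matrix whose columns are the frame's x, y, z axes.
In Python, from bench import env gives the robot as it stands.
- The arm moves only by the shell command python3 -m jog 'ROWS' [FORCE]. ROWS is JSON, a list that holds one entry, the list of rows, each a list of 7 numbers: the shift along the world's x, y, z normalised to -1 to 1, where 1 is 1000 mm, then the turn, a rotation vector about the world's x, y, z normalised to -1 to 1, where 1 is pi rad, then the opening, from 0 (shut) to 1 (fully open). A call has 1 to 8 rows; each row is the pose to reach, as a shift and turn from the pose commanded when the call began, turning the shorter way round; what a row does not reach only later rows make up. A row lasts 1/10 s, in which the tool goes at most 50 mm and 8.59 degrees, less where a joint would pass 70% of its speed; a pose out of reach is approached as far as the arm can. A call with a number of a shift or a turn outside -1 to 1 is refused whole. A call with a gripper value outside its range is refused whole. The fingers move at their own pace and stop on an object; FORCE is the grip in N (left out, the last holds). Time passes only in rows, so rows that repeat a pose let the fingers close. It gives the time, the measured TCP pose, the force, the opening and the grip force at its end, in the units of the state.
- env.read_state(): the state, without advancing time (a new reading comes with each control period).
- env.camera(name): name is "scene" or "top" or "wrist"; returns a dict with "pixels" (400x640x3 uint8, blue, green, red), "range_z" (400x640 float32, m along the optical axis (not along the pixel's ray), 0 where there is no reading), "mtx" (3x3 intrinsics, pixels), "eye" and "rotation" of the camera in the world. Camera axes: x right, y down, z forward; pixel columns grow to the right and rows downward; lengths in m; the calibration is good to about 2 mm. A picture is of the moment at which its call begins.
- env.hand_in(): hands the job in; it is judged then, once.
Trained networks look in the newest picture that a camera, given by its name, has taken for a name from the list of things; names that differ only in an ending like _2 or _b are one class to them, and where a whole thing is asked for, a point or a joint stands for the part that bears it (a point fixed in the world has none). Each returns a list of dicts, best first, with "score" (0 to 1); they miss things now and then, are a little off and sometimes report something else, mostly with a low value. They report only what shows in the picture. A call takes as long as a camera call. They do not tell look-alikes from the thing itself.
- env.masks_of(name, camera): "pixels" (400x640 bool, what is visible of it) and "position" ([row, column] in pixels, amid what is visible of it).
The state is a dict: "t": time; "q": joint angles; "joint_vel": joint speeds; "tau": joint torques, N m; "tcp_pos": TCP position; "tcp_rot": TCP orientation; "force": force on the tool from outside, world axes, zero at the start; "wrist_torque": the same for the moment, N m; "finger_gap": finger opening in m; "finger_force": force on a finger pad.
Only numpy, scipy, OpenCV 4.12 (cv2) and the standard library are available. Lean on these libraries where they do the work, as an engineer would, in place of code of your own. Each camera call takes 0.05 s, during which the arm holds its last target. There are 200 camera calls.

## Working session

There is one attempt and no reset: what is moved stays moved. The work goes in short steps, Python scripts to look and compute and a shell command to move; the robot and the scene stay as the last step left them, time stands still between calls to the robot, and variables do not carry over. Pictures are saved under pics/ and viewed, at most 10 in all, crops included, and the job is handed in when it is done.

```bash
mkdir -p pics
cat > h.py <<'E'
import numpy as np, cv2
from bench import env
def pts(c,m=None):
    z=c["range_z"]; K=c["mtx"]
    v,u=np.nonzero((z>0)&(m if m is not None else True))
    d=z[v,u]; p=np.stack([(u-K[0,2])/K[0,0]*d,(v-K[1,2])/K[1,1]*d,d],1)
    return p@np.array(c["rotation"]).T+np.array(c["eye"])
E
python3 - <<'E'
from h import *
for n in("top","scene"):
    c=env.camera(n); cv2.imwrite(f"pics/{n}1.png",c["pixels"]); np.savez(f"{n}1.npz",**c)
    print(n,c["eye"],np.round(c["rotation"],3).tolist(),c["mtx"].tolist())
    for k in "iron stand tester cover pin magnifier bottle jar loupe pliers marker carton".split():
        for r in env.masks_of(k,n)[:3]:
            p=pts(c,r["pixels"]); print(k,round(r["score"],2),r["position"],r["pixels"].sum(),np.round(np.median(p,0),3) if len(p) else'',np.round(np.percentile(p,[2,98],0),3).tolist() if len(p) else'')
s=env.read_state(); print(s)
E
```

```text
top [ 0.27176451 -0.09089628  1.30690608] [[-0.016, -0.975, 0.223], [-1.0, 0.015, -0.005], [0.002, -0.223, -0.975]] [[426.19558503923156, 0.0, 323.53869358920787], [0.0, 426.19558503923156, 195.2906130547619], [0.0, 0.0, 1.0]]
iron 0.65 [187.6, 374.1] 174 [ 0.555 -0.241  0.145] [[0.524, -0.263, 0.089], [0.591, -0.226, 0.166]]
stand 0.87 [265.6, 499.4] 1986 [ 0.339 -0.613  0.013] [[0.26, -0.666, 0.005], [0.431, -0.574, 0.147]]
stand 0.74 [198.5, 371.1] 1427 [ 0.548 -0.236  0.012] [[0.479, -0.301, 0.005], [0.652, -0.191, 0.148]]
stand 0.66 [217.4, 202.0] 551 [0.49  0.267 0.072] [[0.455, 0.219, 0.067], [0.521, 0.301, 0.085]]
cover 0.7 [215.0, 203.5] 656 [0.492 0.267 0.072] [[0.453, 0.214, 0.044], [0.525, 0.305, 0.084]]
pin 0.87 [217.6, 198.6] 623 [0.491 0.269 0.072] [[0.453, 0.219, 0.067], [0.524, 0.306, 0.087]]
pin 0.56 [211.6, 209.2] 2219 [0.509 0.252 0.038] [[0.432, 0.182, 0.006], [0.588, 0.33, 0.111]]
magnifier 0.64 [200.3, 146.5] 1104 [0.538 0.42  0.022] [[0.504, 0.385, -0.001], [0.581, 0.464, 0.204]]
bottle 0.8 [252.0, 170.2] 317 [0.39  0.344 0.081] [[0.374, 0.333, -0.0], [0.412, 
[... 2584 characters left out ...]
([-2.05700429e-03, -2.55472579e-04, -2.91931296e-04,  8.49882959e-04,
       -7.19140478e-05, -1.54810512e-04, -9.30391470e-04]), 'tau': array([ 6.69381843e-04, -6.70293403e+01,  1.02419157e+00, -3.16562283e+01,
        1.55029271e-02,  2.43313334e-03, -6.12943109e-05]), 'tcp_pos': array([ 0.25128592, -0.57226259,  0.23930348]), 'tcp_rot': array([[ 9.15635066e-01,  4.02010479e-01, -1.85645347e-05],
       [ 4.02010479e-01, -9.15635066e-01, -2.08552416e-06],
       [-1.78367416e-05, -5.55355845e-06, -1.00000000e+00]]), 'force': array([ 0.34831077, -0.01841825,  0.38112044]), 'wrist_torque': array([-0.02917977, -0.03731311, -0.00606475]), 'finger_force': 0.0, 'finger_gap': 0.08552536630098949}
```

Run:
```python
import cv2
a=cv2.imread("pics/top1.png");
L=cv2.resize(a[150:300,330:560],None,fx=3.4,fy=3.4,interpolation=2);cv2.imwrite("pics/a.png",L)
cv2.imwrite("pics/b.png",cv2.resize(a[120:290,120:320],None,fx=3.5,fy=3.5,interpolation=2))
```

```text
(no output)
```

View pics/a.png

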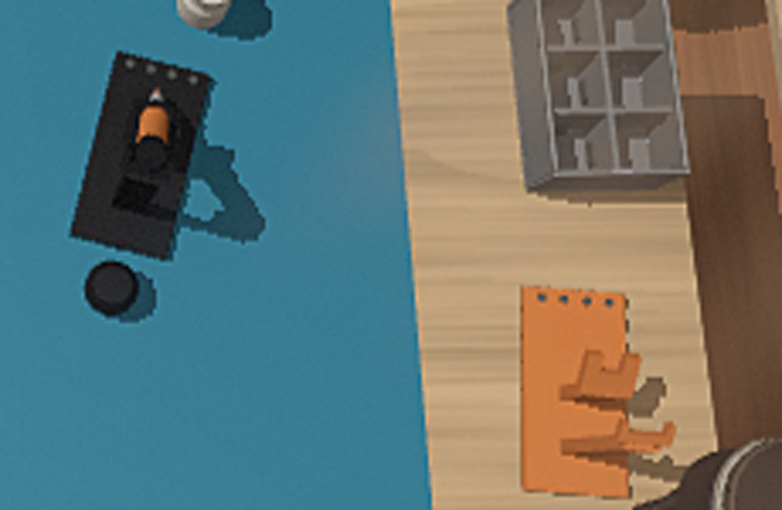

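View pics/b.png

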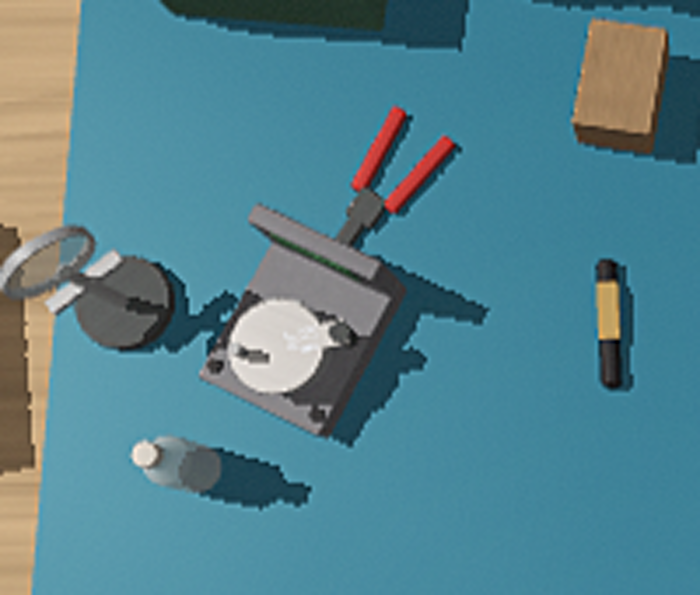

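View pics/scene1.png

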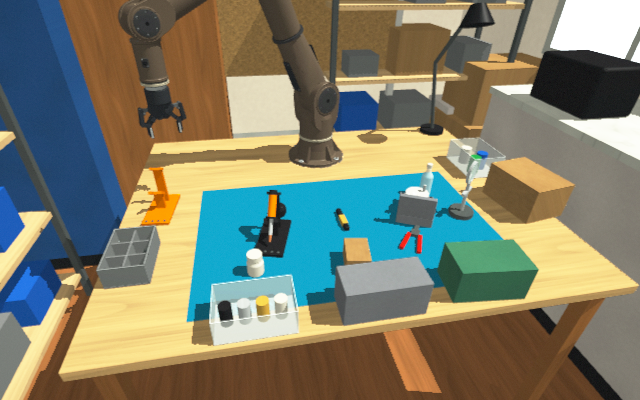

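```bash
cat > fit.py <<'E'
from h import *
def L(n): return dict(np.load(n+"1.npz"))
P={n:pts(L(n)) for n in("top","scene")}
def rect(p):
    r=cv2.minAreaRect((p[:,:2]*1000).astype(np.float32)); return np.round(r[0],1),np.round(r[1],1),round(r[2],1)
def box(p,x0,x1,y0,y1,z0,z1): return p[(p[:,0]>x0)&(p[:,0]<x1)&(p[:,1]>y0)&(p[:,1]<y1)&(p[:,2]>z0)&(p[:,2]<z1)]
if __name__=="__main__":
  for n,p in P.items():
    print(n,"table z",np.median(box(p,.4,.7,-.1,.1,-.02,.008)[:,2]))
    q=box(p,.44,.70,-.33,-.16,.007,.018); q=q[np.hypot(q[:,0]-.44,q[:,1]+.214)>.035]; print("stand",rect(q),len(q),np.median(q[:,2]))
    q=box(p,.40,.62,.15,.36,.025,.12);q=q[np.hypot(q[:,0]-.39,q[:,1]-.345)>.04]; print("tester all",rect(q),len(q))
    q=box(p,.40,.62,.15,.36,.095,.12);print("panel",rect(q),len(q),np.median(q[:,2]))
    q=box(p,.40,.62,.15,.36,.028,.042);print("base",rect(q),len(q),np.median(q[:,2]))
    q=box(p,.40,.55,.15,.33,.066,.079);print("cover",rect(q),cv2.minEnclosingCircle((q[:,:2]*1000).astype(np.float32)),len(q),np.median(q[:,2]))
    q=box(p,.40,.55,.2,.33,.082,.105);print("pin",q.mean(0) if len(q) else'',len(q))
    q=box(p,.48,.66,-.3,-.18,.06,.2);print("iron hi",rect(q),len(q))
    for z in (.07,.09,.11,.13,.15): 
        s=q[abs(q[:,2]-z)<.01]; print(z,s.mean(0) if len(s) else'',len(s))
    for nm,b in dict(loupe=(.39,.48,-.26,-.17),bottle=(.35,.43,.3,.4),magn=(.47,.63,.36,.5)).items():
        q=box(p,*b,.01,.25);print(nm,rect(q),np.percentile(q[:,2],99))
E
python3 fit.py
```

```text
top table z 0.00016112851003935447
stand (array([ 578.2, -251.5]), array([136.1, 243. ]), 87.6) 1131 0.011241694653146839
tester all (array([511.8, 262. ]), array([122.6, 149.8]), 63.2) 2090
panel (array([483.7, 263. ]), array([119.6, 212.8]), 70.4) 297 0.10802895035014104
base (array([485.4, 275. ]), array([121.7, 202.3]), 63.6) 1035 0.034018465814612764
cover (array([497.9, 239.1]), array([ 80.8, 143.4]), 14.1) ((510.51763916015625, 241.7268524169922), 73.98387908935547) 616 0.07215210171999387
pin [0.50600021 0.26210542 0.09407765] 23
iron hi (array([ 553.6, -241.6]), array([43.8, 85.2]), 72.8) 404
0.07 [ 0.54820031 -0.23477808  0.0730649 ] 42
0.09 [ 0.56904563 -0.24588971  0.09038673] 93
0.11 [ 0.55799084 -0.24245284  0.10732958] 49
0.13 [ 0.5377387  -0.23659687  0.1307748 ] 53
0.15 [ 0.52990487 -0.23503138  0.14981788] 134
loupe (array([ 443.4, -215.6]), array([ 47. , 105.1]), 25.8) 0.04614934125265859
bottle (array([393.4, 350.2]), array([39.2, 37.6]), 4.0) 0.13314626433984156
magn (array([536.4, 419.8]), array([70.5, 83.7]), 45.2) 0.2060287717999684
scene table z -0.0006864527
[... 344 characters left out ...]
[452.7, 285.1]), array([ 76.1, 129. ]), 68.0) ((453.37603759765625, 285.98516845703125), 67.93334197998047) 173 0.07107555487870132
pin [0.4879559  0.29640986 0.08977792] 12
iron hi (array([ 562. , -243.7]), array([43.3, 94.6]), 73.7) 428
0.07 [ 0.56670627 -0.24083992  0.06954821] 68
0.09 [ 0.57949973 -0.24588098  0.0900999 ] 98
0.11 [ 0.57085168 -0.24387342  0.10942832] 88
0.13 [ 0.5580902  -0.23997592  0.12997311] 79
0.15 [ 0.54845156 -0.23819956  0.1495805 ] 80
loupe (array([ 453.5, -200.9]), array([20. , 38.3]), 88.6) 0.04321935709361015
bottle (array([404.8, 349.7]), array([41.4, 31.1]), 72.0) 0.12940173740377806
magn (array([545.8, 422.3]), array([81.3, 84. ]), 54.0) 0.2040249207424577
```

Run:
```python
from fit import *
from scipy.optimize import minimize
def near(p,c,yaw):
    R=np.array([[np.cos(yaw),-np.sin(yaw)],[np.sin(yaw),np.cos(yaw)]]); return (p[:,:2]-c)@R
def fitrect(q,c,yaw,hx,hy,keep=None):
    # max points strictly inside minus penalty outside: smooth edge-distance
    def f(v):
        l=np.abs(near(q,v[:2],v[2])); d=np.maximum(l[:,0]-hx,l[:,1]-hy); return np.minimum(np.maximum(d,0),.006).sum()
    return f
for n,p in P.items():
    c=np.array([.566,-.246]);l=near(p,c,-.284)
    m=(abs(l[:,0])<.1)&(abs(l[:,1])<.053)&(abs(p[:,2]-.011)<.004); q=p[m]; 
    l=near(q,c,-.284); print(n,"stand local pct",np.round(np.percentile(l,[0.3,1,50,99,99.7],0),4).tolist(),rect(q[(abs(q[:,2]-.011)<.003)]))
    c=np.array([.513,.2615]);yaw=-.462;l=near(p,c,yaw)
    for nm,z0,z1 in(("base",.030,.040),("panel",.104,.115),("cover",.067,.077)):
        m=(abs(l[:,0])<.085)&(abs(l[:,1])<.07)&(p[:,2]>z0)&(p[:,2]<z1); print(nm,np.round(np.percentile(l[m],[0.5,2,50,98,99.5],0),4).tolist(),m.sum())
    m=(abs(l[:,0])<.085)&(abs(l[:,1])<.07)&(p[:,2]>.1); print("panel",rect(p[m]))
    m=(abs(l[:,0]+.02)<.05)&(abs(l[:,1])<.05)&(p[:,2]>.066)&(p[:,2]<.078);
    q=p[m]; print("cover circ",cv2.minEnclosingCircle((l[m]*1000).astype(np.float32)))
    m=(abs(l[:,0]+.02)<.05)&(abs(l[:,1])<.05)&(p[:,2]>.082)&(p[:,2]<.105);print("pin",l[m].mean(0),m.sum())
    # iron: slices local y
    c=np.array([.566,-.246]);l=near(p,c,-.284)
    m=(abs(l[:,0])<.09)&(abs(l[:,1])<.04)&(p[:,2]>.06)
    b=l[m];z=p[m][:,2]; s=b[:,0]*.8192*0+0
    u=b[:,0]*np.sin(np.deg2rad(55))+z*np.cos(np.deg2rad(55))  # normal to axis in plane
    t=b[:,0]*np.cos(np.deg2rad(55))-z*np.sin(np.deg2rad(55))
    for t0 in np.arange(-.14,-.0,.012):
        k=abs(t-t0)<.006
        if k.sum()>8: print(round(t0,3),k.sum(),"u max",np.percentile(u[k],98).round(4),"y",np.percentile(b[k,1],[3,97]).round(4), b[k,1].mean().round(4))
```

```text
top stand local pct [[-0.0891, -0.0445], [-0.0882, -0.0441], [-0.0053, 0.0064], [0.0898, 0.0447], [0.0907, 0.0454]] (array([ 565.2, -245.5]), array([ 89.8, 185.1]), 74.0)
base [[-0.0763, -0.0606], [-0.0749, -0.0596], [0.0121, -0.0121], [0.0546, 0.0573], [0.0601, 0.0586]] 943
panel [[0.0536, -0.0598], [0.0541, -0.0578], [0.0632, -0.001], [0.0725, 0.0569], [0.0729, 0.0586]] 254
cover [[-0.0628, -0.0592], [-0.0603, -0.0523], [-0.0209, -0.007], [0.0548, 0.0342], [0.0598, 0.0377]] 594
panel (array([569.6, 232.9]), array([120.7,  20.1]), 63.7)
cover circ ((-16.564865112304688, -10.181401252746582), 50.61233139038086)
pin [-0.04252437  0.01848356] 14
-0.14 80 u max 0.0751 y [-0.0188  0.019 ] 0.0007
-0.128 20 u max 0.0751 y [-0.0126  0.0131] 0.0007
-0.116 26 u max 0.0743 y [-0.0127  0.015 ] 0.002
-0.104 24 u max 0.0752 y [-0.0121  0.0126] 0.0006
-0.092 23 u max 0.0754 y [-0.0108  0.0145] 0.002
-0.08 18 u max 0.0751 y [-0.0117  0.0136] 0.0029
-0.068 89 u max 0.0804 y [-0.0204  0.0208] 0.0007
-0.056 26 u max 0.0757 y [-0.0211  0.0221] 0.0089
scene stand local pct [[-0.0825, -0.0436], [-0.0805,
[... 391 characters left out ...]
[0.0779, 0.0531], [0.079, 0.0581]] 268
panel (array([573.5, 231.8]), array([118.6,  25.1]), 63.7)
cover circ ((-22.24651527404785, -2.3522608280181885), 39.74089813232422)
pin [-0.03797924  0.02008687] 12
-0.14 51 u max 0.0789 y [-0.0187  0.0209] 0.003
-0.128 44 u max 0.0788 y [-0.0106  0.015 ] 0.004
-0.116 43 u max 0.0787 y [-0.0094  0.0148] 0.0044
-0.104 43 u max 0.0798 y [-0.0086  0.0141] 0.0048
-0.092 51 u max 0.0783 y [-0.0115  0.0149] 0.0049
-0.08 51 u max 0.0776 y [-0.01    0.0151] 0.0045
-0.068 41 u max 0.0831 y [-0.0139  0.0171] 0.0032
-0.056 60 u max 0.0782 y [-0.0203  0.0226] 0.0021
-0.044 20 u max 0.0712 y [-0.0137  0.013 ] 0.0016
-0.032 14 u max 0.0722 y [-0.0049  0.0056] 0.0003
```

```bash
python3 -m jog '[[[0.1,0.4,0.05,0,0,0.35,0.3],[0.1,0.4,0.05,0,0,0.35,0.3],[0.1,0.4,0.05,0,0,0.35,0.3],[0.1,0.4,0.05,0,0,0.35,0.3],[0.1,0.4,0.05,0,0,0.35,0.3],[0.1,0.4,0.05,0,0,0.35,0.3],[0.1,0.4,0.05,0,0,0.35,0.3],[0.1,0.4,0.05,0,0,0.35,0.3]]]' 20
```

```text
t: 2.1
tcp_pos: [0.3477, -0.1852, 0.288]
tcp_rot: [[0.052, 0.999, 0.001], [0.999, -0.052, -0.001], [-0.001, 0.001, -1.0]]
force: [1.1, -0.4, 0.7]
finger_gap: 0.0255
finger_force: 0.0
```

```bash
python3 -m jog '[[[0.06,0.4,0,0,0,0.05,0.3],[0.06,0.4,0,0,0,0.05,0.3],[0.06,0.4,0,0,0,0.05,0.3],[0.06,0.4,0,0,0,0.05,0.3],[0.06,0.4,0,0,0,0.05,0.3],[0.06,0.4,0,0,0,0.05,0.3],[0.06,0.4,0,0,0,0.05,0.3],[0.06,0.4,0,0,0,0.05,0.3]]]' 20
```

```text
t: 2.9
tcp_pos: [0.4071, 0.2104, 0.2878]
tcp_rot: [[-0.098, 0.995, 0.001], [0.995, 0.098, -0.0], [-0.0, 0.001, -1.0]]
force: [1.8, -0.3, 0.0]
finger_gap: 0.0256
finger_force: 0.0
```

Run:
```python
from h import *
s=env.read_state();print(s["t"],s["tcp_pos"],s["tcp_rot"].round(3).tolist(),s["q"].round(2))
c=env.camera("wrist");cv2.imwrite("pics/w1.png",c["pixels"]);np.savez("w1.npz",**c);print(c["eye"],c["rotation"].round(3).tolist())
```

```text
2.9 [0.40707676 0.21035499 0.28781432] [[-0.098, 0.995, 0.001], [0.995, 0.098, -0.0], [-0.0, 0.001, -1.0]] [ 0.12  0.22 -0.84  1.84  0.17  1.16 -0.67]
[0.39936515 0.29112108 0.42242342] [[0.995, 0.093, 0.033], [0.099, -0.944, -0.315], [0.002, 0.317, -0.948]]
```

View pics/w1.png

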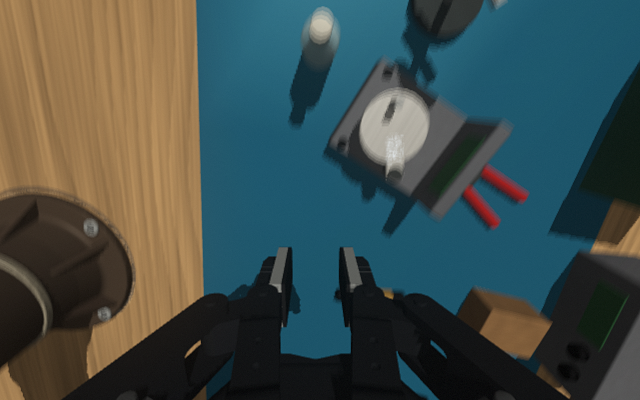

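Run:
```python
from h import *
p=pts(dict(np.load("w1.npz")))
c=np.array([.513,.2615]);y=-.462
R=np.array([[np.cos(y),-np.sin(y)],[np.sin(y),np.cos(y)]]);l=(p[:,:2]-c)@R
B=(abs(l[:,0])<.085)&(abs(l[:,1])<.07)
for nm,z0,z1 in(("base",.030,.040),("panel",.104,.115)):
    m=B&(p[:,2]>z0)&(p[:,2]<z1);print(nm,m.sum(),np.round(np.percentile(l[m],[.5,2,50,98,99.5],0),4).tolist(),cv2.minAreaRect((p[m,:2]*1000).astype(np.float32)), np.median(p[m,2]))
m=B&(p[:,2]>.069)&(p[:,2]<.076)&(l[:,0]<.03)&(np.hypot(l[:,0]+.02,l[:,1])<.045);print("cover",cv2.minEnclosingCircle((l[m]*1000).astype(np.float32)),np.median(p[m,2]),np.percentile(l[m],[2,98],0))
m=B&(p[:,2]>.082)&(p[:,2]<.105)&(l[:,0]<.03);print("pin",l[m].mean(0),np.percentile(l[m],[5,95],0),m.sum())
m=B&(p[:,2]>.094)&(p[:,2]<.105)&(l[:,0]<.03);print("pintop",p[m].mean(0),l[m].mean(0),m.sum())
```

```text
base 5732 [[-0.0736, -0.0578], [-0.0726, -0.0565], [-0.0084, 0.015], [0.0584, 0.0598], [0.0593, 0.0609]] ((507.96826171875, 265.8755798339844), (120.03291320800781, 134.74237060546875), 63.72605514526367) 0.03487905017929502
panel 2003 [[0.0563, -0.057], [0.0566, -0.0547], [0.0644, 0.006], [0.0748, 0.0585], [0.0754, 0.0604]] ((572.5284423828125, 233.67233276367188), (119.57122802734375, 19.983007431030273), 63.903289794921875) 0.10959700159147895
cover ((-20.347400665283203, -3.1739320755004883), 42.78154373168945) 0.07288664468349215 [[-0.05832492 -0.03703702]
 [ 0.01332484  0.03477359]]
pin [-0.0403016   0.02036628] [[-0.04411566  0.01619389]
 [-0.03542122  0.02471839]] 102
pintop [0.48682962 0.29786126 0.09691849] [-0.03963439  0.02088409] 79
```

```bash
python3 -m jog '[[[0.08,0.087,-0.13,0,0,0.034,0.3],[0.08,0.087,-0.13,0,0,0.034,0.3],[0.08,0.087,-0.13,0,0,0.034,0.3],[0.08,0.087,-0.13,0,0,0.034,0.3],[0.08,0.087,-0.13,0,0,0.034,0.3],[0.08,0.087,-0.13,0,0,0.034,0.3]]]' 20
```

```text
t: 3.55
tcp_pos: [0.4864, 0.2955, 0.1575]
tcp_rot: [[-0.205, 0.979, -0.001], [0.979, 0.205, -0.0], [-0.0, -0.001, -1.0]]
force: [0.7, -0.2, 1.1]
finger_gap: 0.0256
finger_force: 0.0
```

```bash
python3 -m jog '[[[0.0005,0.002,-0.036,0,0,0,0.3],[0.0005,0.002,-0.072,0,0,0,0.3],[0.0005,0.002,-0.072,0,0,0,0.3],[0.0005,0.002,-0.072,0,0,0,0.3]]]' 20
```

```text
t: 3.95
tcp_pos: [0.4876, 0.2972, 0.0872]
tcp_rot: [[-0.205, 0.979, 0.001], [0.979, 0.205, 0.0], [-0.0, 0.001, -1.0]]
force: [-0.0, 0.7, -0.5]
finger_gap: 0.0259
finger_force: 0.0
```

```bash
python3 -m jog '[[[-0.011,-0.003,0,0,0,0.044,0.3],[-0.0216,-0.0075,0,0,0,0.089,0.3],[-0.0313,-0.0134,0,0,0,0.133,0.3],[-0.0402,-0.0207,0,0,0,0.178,0.3],[-0.048,-0.029,0,0,0,0.222,0.3],[-0.0545,-0.0385,0,0,0,0.267,0.3],[-0.0597,-0.0487,0,0,0,0.311,0.3],[-0.0634,-0.0595,0,0,0,0.356,0.3]]]'
```

```text
t: 4.75
tcp_pos: [0.4251, 0.2387, 0.0885]
tcp_rot: [[-0.971, 0.238, 0.005], [0.238, 0.971, 0.002], [-0.004, 0.003, -1.0]]
force: [0.3, 1.7, 0.8]
finger_gap: 0.0253
finger_force: 0.6
```

```bash
python3 -m jog '[[[-0.002,-0.011,0,0,0,0.044,0.3],[-0.0027,-0.0227,0,0,0,0.089,0.3],[-0.0017,-0.0341,0,0,0,0.133,0.3],[0.001,-0.045,0,0,0,0.178,0.3],[0.0033,-0.0517,0,0,0,0.204,0.3],[0.006,-0.058,0,0,0,0.232,0.3],[0.006,-0.058,0,0,0,0.232,0.3],[0.006,-0.058,0,0,0,0.232,0.3]]]'
```

```text
t: 5.55
tcp_pos: [0.4311, 0.182, 0.0883]
tcp_rot: [[-0.886, -0.464, 0.004], [-0.464, 0.886, 0.003], [-0.005, 0.001, -1.0]]
force: [-2.2, 7.1, -3.2]
finger_gap: 0.0258
finger_force: 3.5
```

```bash
python3 -m jog '[[[-0.003,0.006,0,0,0,0,0.3],[-0.003,0.006,0,0,0,0,0.3],[-0.003,0.006,0.05,0,0,0,0.5],[-0.003,0.006,0.1,0,0,0,1],[-0.003,-0.05,0.15,0,0,0,1],[-0.003,-0.1,0.2,0,0,0,1],[-0.003,-0.15,0.2,0,0,0,1],[-0.003,-0.2,0.2,0,0,0,1]]]'
```

```text
t: 6.35
tcp_pos: [0.4276, 0.0163, 0.2826]
tcp_rot: [[-0.885, -0.466, 0.004], [-0.466, 0.885, -0.002], [-0.003, -0.004, -1.0]]
force: [0.8, -0.3, 0.1]
finger_gap: 0.085
finger_force: 0.0
```

Run:
```python
from h import *
s=env.read_state();print(s["t"],s["tcp_pos"],s["tcp_rot"].round(3).tolist(),s["q"].round(2))
T=np.array([.514,.2617]);y=np.deg2rad(-26.2)
R=np.array([[np.cos(y),-np.sin(y)],[np.sin(y),np.cos(y)]])
for n in("top","wrist"):
    c=env.camera(n);cv2.imwrite(f"pics/{n}2.png",c["pixels"]);np.savez(n+"2.npz",**c)
    p=pts(c);l=(p[:,:2]-T)@R
    m=(np.abs(l[:,0]+.0461)<.03)&(np.abs(l[:,1]+.1048)<.03)&(p[:,2]>.084)&(p[:,2]<.105)
    print(n,m.sum(),l[m].mean(0), np.rad2deg(np.arctan2(*(l[m].mean(0)-[.01,-.045])[::-1]))%360-123.7)
a=cv2.imread("pics/top2.png")[150:280,150:440];b=cv2.imread("pics/wrist2.png")
cv2.imwrite("pics/c2.png",np.vstack([cv2.resize(a,(580,260)),cv2.resize(b,(580,340))]))
```

```text
6.35 [0.4275929  0.01627113 0.28256994] [[-0.885, -0.466, 0.004], [-0.466, 0.885, -0.002], [-0.003, -0.004, -1.0]] [ 0.89  0.27 -1.24  1.89  0.28  1.17  1.61]
top 15 [-0.04878779 -0.10576422] 102.24713025896538
wrist 100 [-0.04626858 -0.10667005] 103.92225413508059
```

View pics/c2.png

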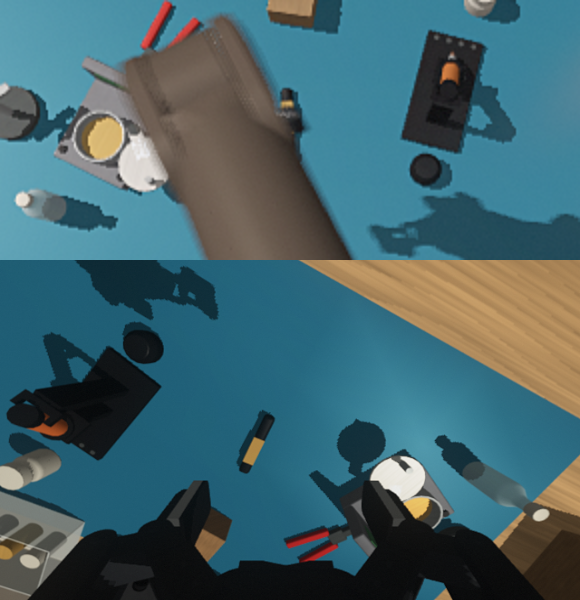

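```bash
python3 -m jog '[[[0.09,-0.26,0.0,0,0,-0.244,1],[0.09,-0.26,0.0,0,0,-0.244,1],[0.09,-0.26,0.0,0,0,-0.244,1],[0.09,-0.26,0.0,0,0,-0.244,1],[0.09,-0.26,0.0,0,0,-0.244,1],[0.09,-0.26,0.0,0,0,-0.244,1],[0.09,-0.26,0.0,0,0,-0.244,1],[0.09,-0.26,0.0,0,0,-0.244,1]]]'
```

```text
t: 7.25
tcp_pos: [0.517, -0.2426, 0.2799]
tcp_rot: [[-0.96, 0.28, 0.0], [0.28, 0.96, 0.0], [0.0, 0.0, -1.0]]
force: [0.9, 1.1, -0.0]
finger_gap: 0.0854
finger_force: 0.0
```

```bash
cat > st.py <<'E'
from h import *
import sys
k=sys.argv[1]
s=env.read_state();print(s["t"],s["tcp_pos"],s["tcp_rot"].round(3).tolist(),s["q"].round(2))
c=env.camera("wrist");cv2.imwrite(f"pics/w{k}.png",c["pixels"]);np.savez(f"w{k}.npz",**c)
p=pts(c);C=np.array([.5689,-.2468]);y=np.deg2rad(-16.1)
R=np.array([[np.cos(y),-np.sin(y)],[np.sin(y),np.cos(y)]]);l=(p[:,:2]-C)@R-[.005,0]; z=p[:,2]  # stand frame
B=(l[:,0]>-.11)&(l[:,0]<.1)&(abs(l[:,1])<.055)
m=B&(abs(z-.012)<.003);print("base",m.sum(),np.percentile(l[m],[.5,2,98,99.5],0).round(4).tolist(),cv2.minAreaRect((p[m,:2]*1000).astype(np.float32)))
# iron axis coords: t from iron home origin along the shaft, u normal (up-forward)
a=np.deg2rad(55);dx=l[:,0]+.016;dz=z-.124
t=dx*np.cos(a)-dz*np.sin(a);u=dx*np.sin(a)+dz*np.cos(a)
for t0 in np.arange(-.045,.12,.01):
    m=B&(z>.02)&(abs(t-t0)<.005)&(abs(u)<.025)
    if m.sum()>10: print("t%.3f n%d umax %.4f y %s"%(t0,m.sum(),np.percentile(u[m],97),np.percentile(l[m,1],[2,50,98]).round(4)))
E
python3 st.py 3
```

```text
7.25 [ 0.51697277 -0.24259449  0.27992577] [[-0.96, 0.28, 0.0], [0.28, 0.96, 0.0], [0.0, 0.0, -1.0]] [ 0.96  0.46 -0.89  1.6   0.37  1.27  1.3 ]
base 4579 [[-0.0932, -0.0437], [-0.0919, -0.0429], [0.0824, 0.0444], [0.0845, 0.0455]] ((569.93505859375, -246.12200927734375), (90.01101684570312, 179.9888458251953), 74.21040344238281)
t-0.045 n561 umax 0.0117 y [-0.0106  0.0004  0.0116]
t-0.035 n725 umax 0.0118 y [-0.0201  0.      0.0208]
t-0.025 n45 umax 0.0128 y [-0.0116 -0.0018  0.0101]
t-0.015 n42 umax 0.0130 y [-0.0109 -0.0011  0.0109]
t-0.005 n35 umax 0.0128 y [-0.0117 -0.0022  0.0111]
t0.005 n35 umax 0.0128 y [-0.0107 -0.      0.0107]
t0.015 n30 umax 0.0129 y [-0.0101 -0.0008  0.011 ]
t0.025 n30 umax 0.0128 y [-0.0107 -0.0004  0.0105]
t0.035 n251 umax 0.0172 y [-0.0155 -0.0013  0.0178]
t0.045 n263 umax 0.0134 y [-0.0205 -0.0144  0.0225]
```

View pics/w3.png

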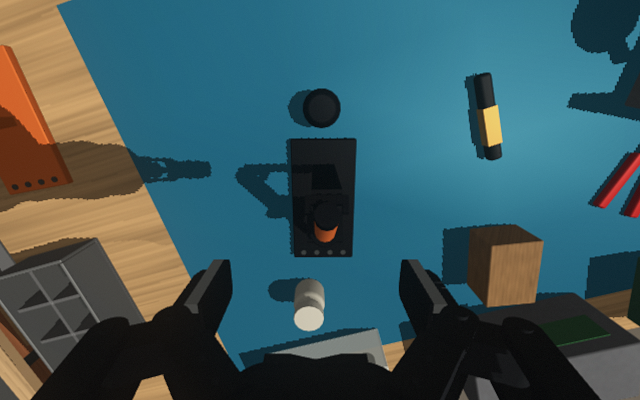

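```bash
python3 -m jog '[[[0.044,-0.001,-0.04,0,0,0.001,1],[0.044,-0.001,-0.08,0,0,0.001,1],[0.044,-0.001,-0.08,0,0,0.001,1],[0.044,-0.001,-0.08,0,0,0.001,1]]]' 60
```

```text
t: 7.7
tcp_pos: [0.5606, -0.2426, 0.2003]
tcp_rot: [[-0.962, 0.274, -0.001], [0.274, 0.962, 0.001], [0.001, 0.001, -1.0]]
force: [0.7, 0.0, 0.8]
finger_gap: 0.0855
finger_force: 0.0
```

```bash
python3 -m jog '[[[0,-0.0014,-0.03,0,0,0,1],[0,-0.0014,-0.06,0,0,0,1],[0,-0.0014,-0.086,0,0,0,1],[0,-0.0014,-0.086,0,0,0,1],[0,-0.0014,-0.086,0,0,0,0.6],[0,-0.0014,-0.086,0,0,0,0.4],[0,-0.0014,-0.086,0,0,0,0.35],[0,-0.0014,-0.086,0,0,0,0.35]]]' 60
```

```text
t: 8.5
tcp_pos: [0.5616, -0.2457, 0.1148]
tcp_rot: [[-0.961, 0.277, 0.002], [0.277, 0.961, -0.001], [-0.002, -0.0, -1.0]]
force: [-0.4, 0.1, 0.9]
finger_gap: 0.0301
finger_force: 0.0
```

```bash
python3 -m jog '[[[0,0.001,0,0,0,0,0.35],[0,0.001,0,0,0,0,0.25],[0,0.001,0,0,0,0,0.15],[0,0.001,0,0,0,0,0.15],[0,0.001,0,0,0,0,0.15]]]' 60
```

```text
t: 9.0
tcp_pos: [0.5612, -0.2444, 0.1142]
tcp_rot: [[-0.961, 0.277, 0.0], [0.277, 0.961, -0.0], [-0.0, -0.0, -1.0]]
force: [-1.2, -0.4, 5.3]
finger_gap: 0.0236
finger_force: 58.5
```

```bash
python3 -m jog '[[[0,0,0.02,0,0,0,0.15],[0,0,0.05,0,0,0,0.15],[0,0,0.09,0,0,0,0.15],[0,0,0.13,0,0,0,0.15],[0,0,0.16,0,0,0,0.15],[0,0,0.16,0,0,0,0.15],[0,0,0.16,0,0,0,0.15]]]' 60
```

```text
t: 9.7
tcp_pos: [0.5611, -0.2445, 0.2738]
tcp_rot: [[-0.961, 0.277, 0.001], [0.277, 0.961, -0.001], [-0.001, -0.0, -1.0]]
force: [0.1, 0.2, -1.5]
finger_gap: 0.0235
finger_force: 59.0
```

```bash
cat > ir.py <<'E'
from h import *
import sys
k=sys.argv[1]
s=env.read_state();T=s["tcp_pos"];print(s["t"],T,s["tcp_rot"].round(3).tolist(),s["q"].round(2),s["force"].round(2))
for n in("scene","top","wrist"):
    c=env.camera(n);cv2.imwrite(f"pics/{n}{k}.png",c["pixels"]);np.savez(f"{n}{k}.npz",**c)
    p=pts(c)
    X=-s["tcp_rot"][:2,0];X/=np.hypot(*X);Y=np.array([-X[1],X[0]])
    d=p[:,:2]-T[:2];x=d@X;y=d@Y;z=p[:,2]-T[2]
    o=np.array([-.002,0,.0098]) # iron origin rel. to TCP, nominal
    a=np.deg2rad(55);t=(x-o[0])*np.cos(a)-(z-o[2])*np.sin(a);u=(x-o[0])*np.sin(a)+(z-o[2])*np.cos(a)
    for t0 in np.arange(.03,.12,.01):
        m=(abs(t-t0)<.005)&(abs(u)<.03)&(abs(y)<.03)
        if m.sum()>5: print(n,"t%.3f n%d u %s y %s"%(t0,m.sum(),np.percentile(u[m],[3,50,97]).round(4),np.percentile(y[m],[3,50,97]).round(4)))
    m=(t>.09)&(t<.13)&(abs(u)<.02)&(abs(y)<.02)
    if m.sum()>5: print(n,"t end",np.percentile(t[m],[97,99.5]).round(4))
E
python3 ir.py 4
```

```text
9.7 [ 0.56107658 -0.24451732  0.27380261] [[-0.961, 0.277, 0.001], [0.277, 0.961, -0.001], [-0.001, -0.0, -1.0]] [ 0.88  0.53 -0.87  1.51  0.41  1.3   1.26] [ 0.1   0.2  -1.53]
scene t0.030 n33 u [0.0023 0.0086 0.0136] y [-0.0095  0.0031  0.0117]
scene t0.040 n43 u [-0.0099  0.0116  0.0168] y [-0.013   0.0026  0.0174]
scene t0.050 n15 u [-0.0004  0.0028  0.0065] y [-0.0029  0.0007  0.0057]
scene t0.060 n16 u [-0.001   0.0024  0.0045] y [-0.0051  0.0012  0.0061]
scene t0.070 n15 u [0.0009 0.0033 0.0059] y [-0.0043 -0.0007  0.0047]
scene t0.080 n15 u [0.0006 0.0046 0.0071] y [-0.0037  0.0018  0.006 ]
scene t0.090 n13 u [-0.0009  0.0036  0.0067] y [-0.0032  0.0008  0.0055]
scene t0.100 n12 u [-0.0018  0.0005  0.0036] y [-0.0029  0.0002  0.0035]
scene t0.110 n7 u [-0.0015  0.0022  0.0052] y [-0.002   0.0006  0.003 ]
scene t end [0.1157 0.1158]
wrist t0.040 n58 u [0.0134 0.0147 0.0159] y [-0.0085 -0.0003  0.008 ]
```

```bash
python3 -m jog '[[[-0.06,0.3,0,0,0,0,0.15],[-0.06,0.3,0,0,0,0,0.15],[-0.06,0.3,0,0,0,0,0.15],[-0.06,0.3,0,0,0,0,0.15],[-0.06,0.3,0,0,0,0,0.15],[-0.06,0.3,0,0,0,0,0.15],[-0.06,0.3,0,0,0,0,0.15],[-0.06,0.3,0,0,0,0,0.15]]]' 60
```

```text
t: 10.65
tcp_pos: [0.5002, 0.0571, 0.273]
tcp_rot: [[-0.962, 0.273, -0.001], [0.273, 0.962, -0.0], [0.001, -0.0, -1.0]]
force: [-0.2, -0.5, -1.2]
finger_gap: 0.0236
finger_force: 59.1
```

```bash
python3 -m jog '[[[-0.0665,0.2327,-0.05,0,0,0,0.15],[-0.0665,0.2327,-0.05,0,0,0,0.15],[-0.0665,0.2327,-0.05,0,0,0,0.15],[-0.0665,0.2327,-0.05,0,0,0,0.15],[-0.0665,0.2327,-0.05,0,0,0,0.15],[-0.0665,0.2327,-0.05,0,0,0,0.15],[-0.0665,0.2327,-0.05,0,0,0,0.15],[-0.0665,0.2327,-0.05,0,0,0,0.15]]]' 60
```

```text
t: 11.45
tcp_pos: [0.4358, 0.286, 0.2228]
tcp_rot: [[-0.96, 0.28, -0.001], [0.28, 0.96, -0.001], [0.0, -0.002, -1.0]]
force: [-0.1, -0.4, -0.7]
finger_gap: 0.0238
finger_force: 59.2
```

```bash
python3 ir.py 5 | grep -v top
python3 - <<'E'
import cv2
cv2.imwrite("pics/s5.png",cv2.resize(cv2.imread("pics/scene5.png")[110:260,340:540],None,fx=3,fy=3,interpolation=2))
E
```

```text
11.45 [0.43584172 0.28596285 0.22284097] [[-0.96, 0.28, -0.001], [0.28, 0.96, -0.001], [0.0, -0.002, -1.0]] [ 0.02  0.45 -0.96  1.79  0.41  1.12  0.21] [-0.08 -0.42 -0.73]
scene t0.030 n21 u [0.0006 0.0083 0.0124] y [-0.0111 -0.0029  0.0082]
scene t0.040 n34 u [-0.0087  0.0096  0.0162] y [-0.0171 -0.0031  0.0135]
scene t0.050 n13 u [-0.002   0.003   0.0061] y [-0.006  -0.0004  0.0111]
scene t0.060 n12 u [-0.0035  0.0008  0.0098] y [-0.0058 -0.0019  0.0048]
scene t0.070 n12 u [-0.0025  0.0022  0.0061] y [-0.0057 -0.0012  0.0051]
scene t0.080 n10 u [-0.0011  0.0029  0.0064] y [-0.0052 -0.0012  0.0045]
scene t0.090 n9 u [0.0002 0.0017 0.0059] y [-0.0048 -0.0009  0.0026]
scene t0.100 n8 u [0.0009 0.0017 0.0043] y [-0.0042 -0.0003  0.0028]
scene t0.110 n6 u [0.0008 0.0018 0.0032] y [-0.003  -0.0016  0.0004]
scene t end [0.115  0.1162]
wrist t0.040 n57 u [0.0154 0.0166 0.0177] y [-0.0076  0.0003  0.0083]
```

View pics/s5.png

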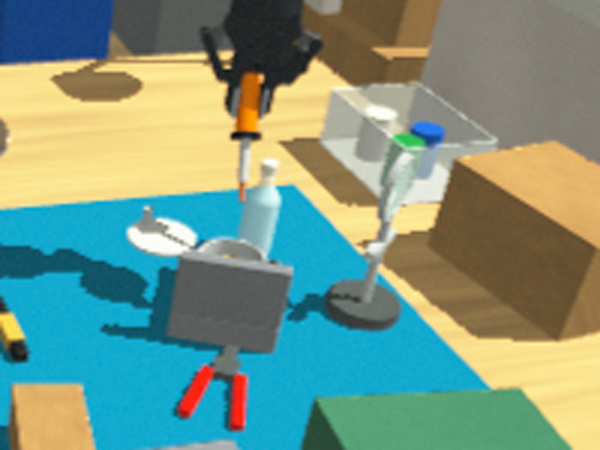

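```bash
python3 -m jog '[[[-0.001,0.002,-0.03,0,0,0,0.15],[-0.001,0.002,-0.06,0,0,0,0.15],[-0.001,0.002,-0.087,0,0,0,0.15],[-0.001,0.002,-0.087,0,0,0,0.15],[-0.001,0.002,-0.087,0,0,0,0.15],[-0.001,0.002,-0.087,0,0,0,0.15]]]' 60
```

```text
t: 12.2
tcp_pos: [0.4344, 0.2906, 0.1381]
tcp_rot: [[-0.961, 0.278, 0.002], [0.278, 0.961, 0.001], [-0.001, 0.002, -1.0]]
force: [-0.5, 1.0, 0.6]
finger_gap: 0.0238
finger_force: 59.2
```

```bash
python3 -m jog '[[[0,0,-0.003,0,0,0,0.15],[0,0,-0.006,0,0,0,0.15],[0,0,-0.009,0,0,0,0.15],[0,0,-0.009,0,0,0,0.15],[0,0,-0.009,0,0,0,0.15]]]' 60
```

```text
t: 12.7
tcp_pos: [0.4337, 0.2903, 0.1277]
tcp_rot: [[-0.961, 0.277, 0.0], [0.277, 0.961, 0.0], [-0.0, 0.0, -1.0]]
force: [0.2, 0.2, 0.8]
finger_gap: 0.0233
finger_force: 59.0
```

```bash
python3 -m jog '[[[0,0,-0.001,0,0,0,0.15],[0,0,-0.002,0,0,0,0.15],[0,0,-0.002,0,0,0,0.15],[0,0,-0.002,0,0,0,0.15]]]' 60
python3 - <<'E'
from h import *
F=[]
for i in range(5):
    c=env.camera(("wrist","top")[i%2]); F.append(env.read_state()["force"])
    np.savez(("w6","t6")[i%2]+".npz",**c)
print(np.round(F,2).tolist(),np.mean(F,0))
c=dict(np.load("t6.npz"));cv2.imwrite("pics/t6.png",c["pixels"])
E
```

```text
t: 13.1
tcp_pos: [0.4336, 0.2903, 0.1256]
tcp_rot: [[-0.961, 0.277, 0.0], [0.277, 0.961, 0.0], [-0.0, 0.0, -1.0]]
force: [0.4, 1.6, 0.9]
finger_gap: 0.0235
finger_force: 58.9
[[0.07, 0.09, -0.12], [1.08, 0.76, 1.9], [1.48, 0.59, 1.29], [0.37, 1.63, 1.95], [0.23, 0.49, 1.07]] [0.64851233 0.70915805 1.21866571]
```

```bash
python3 -m jog '[[[0,0,-0.001,0,0,0,0.15],[0,0,-0.001,0,0,0,0.15],[0,0,-0.001,0,0,0,0.15]]]' 60
python3 - <<'E'
from h import *
a=env.camera("top")
F=[]
for i in range(4): env.camera("top");F.append(env.read_state()["force"][2])
print("F",np.mean(F))
for nm,c in(("before",dict(np.load("top2.npz"))),("press-1",dict(np.load("t6.npz"))),("now",a)):
    p=pts(c);d=np.hypot(p[:,0]-.493,p[:,1]-.2705)
    m=(d<.024)&(p[:,2]>.025)&(p[:,2]<.055);print(nm,m.sum(),np.median(p[m,2]) if m.any() else'')
E
```

```text
t: 13.65
tcp_pos: [0.4335, 0.2902, 0.1245]
tcp_rot: [[-0.961, 0.277, 0.0], [0.277, 0.961, 0.0], [-0.0, 0.0, -1.0]]
force: [0.3, 0.8, 1.4]
finger_gap: 0.0235
finger_force: 59.0
F 1.1083344292328257
before 193 0.043796009146712445
press-1 0 
now 0
```

```bash
python3 -m jog '[[[0,0,0.02,0,0,0,0.15],[0,0,0.06,0,0,0,0.15],[0,0,0.1,0,0,0,0.15],[0,0,0.1,0,0,0,0.15],[0,0,0.1,0,0,0,0.15]]]' 60
python3 - <<'E'
from h import *
F=[]
for i in range(5): env.camera("wrist");F.append(env.read_state()["force"][2])
print("F free",np.round(F,2),np.mean(F))
E
python3 ir.py 7 | grep -v top
```

```text
t: 14.4
tcp_pos: [0.4336, 0.2899, 0.2248]
tcp_rot: [[-0.961, 0.278, 0.001], [0.278, 0.961, -0.0], [-0.001, 0.0, -1.0]]
force: [0.6, -0.0, -0.9]
finger_gap: 0.0237
finger_force: 59.3
F free [-0.57 -0.94 -1.35 -0.83 -0.37] -0.8112723382516833
14.65 [0.43299617 0.28954214 0.22331407] [[-0.961, 0.277, -0.002], [0.277, 0.961, -0.001], [0.002, -0.002, -1.0]] [ 0.01  0.45 -0.96  1.79  0.4   1.12  0.21] [ 0.68 -0.44 -0.37]
scene t0.030 n20 u [-0.0038  0.0059  0.0125] y [-0.012  -0.0034  0.0097]
scene t0.040 n32 u [-0.0152  0.0097  0.0174] y [-0.0151 -0.0028  0.0145]
scene t0.050 n14 u [-0.0005  0.0033  0.0132] y [-0.0084  0.0009  0.009 ]
scene t0.060 n8 u [-0.0037  0.0034  0.007 ] y [-0.0055 -0.0015  0.0053]
scene t0.070 n11 u [-0.0012  0.0025  0.0066] y [-0.0055 -0.0011  0.0023]
scene t0.080 n7 u [-0.0017  0.0011  0.0026] y [-0.0038  0.0004  0.0033]
scene t0.090 n12 u [-0.0032  0.0034  0.0064] y [-0.0063 -0.0023  0.0042]
scene t0.100 n6 u [-0.0015  0.002   0.0046] y [-0.0032 -0.0011  0.0012]
scene t0.110 n6 u [-0.0016  0.0017  0.0053] y [-0.0028 -0.0005  0.0016]
scene t end [0.1156 0.1159]
wrist t0.040 n57 u [0.0154 0.0166 0.0177] y [-0.0073  0.0007  0.0086]
```

```bash
python3 -m jog '[[[0,0,0.05,0,0,0,0.15],[0.07,-0.3,0.05,0,0,0,0.15],[0.07,-0.3,0.05,0,0,0,0.15],[0.07,-0.3,0.05,0,0,0,0.15],[0.07,-0.3,0.05,0,0,0,0.15],[0.07,-0.3,0.05,0,0,0,0.15],[0.07,-0.3,0.05,0,0,0,0.15],[0.07,-0.3,0.05,0,0,0,0.15]]]' 60
```

```text
t: 15.6
tcp_pos: [0.5044, -0.0173, 0.2735]
tcp_rot: [[-0.958, 0.286, -0.001], [0.286, 0.958, -0.002], [0.001, -0.003, -1.0]]
force: [-0.5, 0.3, -0.9]
finger_gap: 0.0236
finger_force: 59.4
```

```bash
python3 -m jog '[[[0.0577,-0.2346,0,0,0,0,0.15],[0.0577,-0.2346,0,0,0,0,0.15],[0.0577,-0.2346,0,0,0,0,0.15],[0.0577,-0.2346,0,0,0,0,0.15],[0.0577,-0.2346,0,0,0,0,0.15],[0.0577,-0.2346,0,0,0,0,0.15],[0.0577,-0.2346,0,0,0,0,0.15],[0.0577,-0.2346,0,0,0,0,0.15]]]' 60
```

```text
t: 16.4
tcp_pos: [0.5613, -0.2427, 0.2744]
tcp_rot: [[-0.961, 0.275, -0.0], [0.275, 0.961, 0.001], [0.0, 0.001, -1.0]]
force: [-0.3, 0.4, -1.2]
finger_gap: 0.0234
finger_force: 59.4
```

Settle, then descend to a little above home.

```bash
python3 -m jog '[[[0,0,0,0,0,0,0.15],[0,0,0,0,0,0,0.15],[0,0,0,0,0,0,0.15]]]' 60
```

```text
t: 16.7
tcp_pos: [0.5613, -0.2438, 0.2748]
tcp_rot: [[-0.961, 0.276, 0.0], [0.276, 0.961, -0.0], [-0.0, -0.0, -1.0]]
force: [0.5, 0.7, -1.0]
finger_gap: 0.0231
finger_force: 59.4
```

```bash
python3 -m jog '[[[0,-0.0006,-0.04,0,0,0,0.15],[0,-0.0006,-0.08,0,0,0,0.15],[0,-0.0006,-0.11,0,0,0,0.15],[0,-0.0006,-0.13,0,0,0,0.15],[0,-0.0006,-0.145,0,0,0,0.15],[0,-0.0006,-0.15,0,0,0,0.15],[0,-0.0006,-0.15,0,0,0,0.15],[0,-0.0006,-0.15,0,0,0,0.15]]]' 60
```

```text
t: 17.5
tcp_pos: [0.562, -0.2451, 0.1257]
tcp_rot: [[-0.961, 0.277, 0.002], [0.277, 0.961, -0.0], [-0.002, -0.0, -1.0]]
force: [-0.1, 0.2, -0.2]
finger_gap: 0.0236
finger_force: 59.4
```

```bash
python3 -m jog '[[[0,0,-0.004,0,0,0,0.15],[0,0,-0.008,0,0,0,0.15],[0,0,-0.01,0,0,0,0.15],[0,0,-0.01,0,0,0,0.15],[0,0,-0.01,0,0,0,0.15]]]' 60
```

```text
t: 18.0
tcp_pos: [0.5612, -0.245, 0.1146]
tcp_rot: [[-0.961, 0.277, 0.0], [0.277, 0.961, 0.0], [-0.0, 0.0, -1.0]]
force: [0.4, -1.4, -1.6]
finger_gap: 0.0236
finger_force: 59.5
```

```bash
python3 -m jog '[[[0,0.0003,-0.0008,0,0,0,0.15],[0,0.0003,-0.0008,0,0,0,0.15],[0,0.0003,-0.0008,0,0,0,0.15]]]' 60
```

```text
t: 18.3
tcp_pos: [0.5612, -0.245, 0.1144]
tcp_rot: [[-0.961, 0.277, 0.0], [0.277, 0.961, -0.001], [-0.0, -0.001, -1.0]]
force: [-2.9, -0.1, 4.7]
finger_gap: 0.0235
finger_force: 60.0
```

```bash
python3 -m jog '[[[0,0,0,0,0,0,0.33],[0,0,0,0,0,0,0.4],[0,0,0,0,0,0,0.6],[0,0,0,0,0,0,1],[0,0,0,0,0,0,1],[0,0,0,0,0,0,1],[0,0,0,0,0,0,1]]]' 20
```

```text
t: 19.0
tcp_pos: [0.5612, -0.2448, 0.1137]
tcp_rot: [[-0.961, 0.277, 0.0], [0.277, 0.961, 0.0], [-0.0, 0.0, -1.0]]
force: [0.1, -0.2, -0.2]
finger_gap: 0.0852
finger_force: 0.0
```

Now up and back to the place where the wrist saw the stand before, to verify.

```bash
python3 -m jog '[[[0,0,0.04,0,0,0,1],[0,0,0.08,0,0,0,1],[0,0,0.13,0,0,0,1],[-0.044,0.002,0.166,0,0,0,1],[-0.044,0.002,0.166,0,0,0,1],[-0.044,0.002,0.166,0,0,0,1],[-0.044,0.002,0.166,0,0,0,1]]]' 20; python3 st.py 8
```

```text
t: 19.7
tcp_pos: [0.5171, -0.2431, 0.2788]
tcp_rot: [[-0.961, 0.277, -0.001], [0.277, 0.961, 0.0], [0.001, -0.0, -1.0]]
force: [0.2, -0.4, 0.3]
finger_gap: 0.0854
finger_force: 0.0
19.7 [ 0.51709572 -0.24308606  0.27876676] [[-0.961, 0.277, -0.001], [0.277, 0.961, 0.0], [0.001, -0.0, -1.0]] [ 0.96  0.46 -0.89  1.6   0.37  1.26  1.3 ]
base 4584 [[-0.0933, -0.0438], [-0.092, -0.0429], [0.0818, 0.0444], [0.0837, 0.0454]] ((569.4637451171875, -246.10328674316406), (89.92145538330078, 177.85157775878906), 74.13623046875)
t-0.045 n570 umax 0.0119 y [-0.0111 -0.0001  0.011 ]
t-0.035 n701 umax 0.0116 y [-0.0197  0.0004  0.021 ]
t-0.025 n46 umax 0.0129 y [-0.0121 -0.0023  0.0091]
t-0.015 n40 umax 0.0130 y [-0.0121 -0.0026  0.0092]
t-0.005 n38 umax 0.0128 y [-0.0114 -0.0023  0.0096]
t0.005 n32 umax 0.0129 y [-0.0122 -0.0019  0.0092]
t0.015 n30 umax 0.0129 y [-0.0122 -0.0018  0.0094]
t0.025 n30 umax 0.0128 y [-0.0116 -0.0021  0.0088]
t0.035 n253 umax 0.0167 y [-0.0171 -0.0017  0.0173]
t0.045 n269 umax 0.0147 y [-0.0209 -0.0136  0.0227]
t0.055 n14 umax 0.0112 y [-0.0206  0.0006  0.0217]
```

```bash
python3 -m jog '[[[-0.07,0.3,0,0,0,0.204,0.5],[-0.07,0.3,0,0,0,0.204,0.3],[-0.07,0.3,0,0,0,0.204,0.3],[-0.07,0.3,0,0,0,0.204,0.3],[-0.07,0.3,0,0,0,0.204,0.3],[-0.07,0.3,0,0,0,0.204,0.3],[-0.07,0.3,0,0,0,0.204,0.3],[-0.07,0.3,0,0,0,0.204,0.3]]]' 20
```

```text
t: 20.55
tcp_pos: [0.4468, 0.0592, 0.2792]
tcp_rot: [[-0.934, -0.357, -0.001], [-0.357, 0.934, 0.001], [0.001, 0.001, -1.0]]
force: [-0.0, -0.9, -0.7]
finger_gap: 0.0256
finger_force: 0.0
```

```bash
python3 -m jog '[[[-0.021,0.1305,-0.03,0,0,0,0.3],[-0.021,0.1305,-0.1,0,0,0,0.3],[-0.021,0.1305,-0.12,0,0,0,0.3],[-0.021,0.1305,-0.12,0,0,0,0.3],[-0.021,0.1305,-0.12,0,0,0,0.3],[-0.021,0.1305,-0.12,0,0,0,0.3],[-0.021,0.1305,-0.12,0,0,0,0.3]]]' 20
```

```text
t: 21.25
tcp_pos: [0.4275, 0.1865, 0.1602]
tcp_rot: [[-0.937, -0.35, 0.0], [-0.35, 0.937, -0.0], [-0.0, -0.0, -1.0]]
force: [-0.3, -0.0, 0.7]
finger_gap: 0.0259
finger_force: 0.0
```

```bash
python3 -m jog '[[[-0.001,0.001,-0.037,0,0,0,0.3],[-0.001,0.001,-0.074,0,0,0,0.3],[-0.001,0.001,-0.074,0,0,0,0.3],[-0.001,0.001,-0.074,0,0,0,0.3]]]' 20
```

```text
t: 21.65
tcp_pos: [0.426, 0.1881, 0.0869]
tcp_rot: [[-0.936, -0.351, 0.0], [-0.351, 0.936, -0.0], [-0.0, -0.0, -1.0]]
force: [1.1, 0.6, -0.5]
finger_gap: 0.0256
finger_force: 0.0
```

```bash
python3 -m jog '[[[-0.0033,0.011,0,0,0,-0.044,0.3],[-0.005,0.0223,0,0,0,-0.089,0.3],[-0.0051,0.0337,0,0,0,-0.133,0.3],[-0.0036,0.0451,0,0,0,-0.178,0.3],[-0.0006,0.0561,0,0,0,-0.222,0.3],[0.004,0.0666,0,0,0,-0.267,0.3],[0.0099,0.0764,0,0,0,-0.311,0.3],[0.0172,0.0852,0,0,0,-0.356,0.3]]]' 20
```

```text
t: 22.45
tcp_pos: [0.4437, 0.2749, 0.0885]
tcp_rot: [[-0.722, 0.692, 0.003], [0.692, 0.722, 0.002], [-0.0, 0.003, -1.0]]
force: [-0.8, -0.9, -0.1]
finger_gap: 0.0256
finger_force: 0.5
```

```bash
python3 -m jog '[[[0.0084,0.0077,0,0,0,-0.044,0.3],[0.0178,0.0142,0,0,0,-0.089,0.3],[0.0281,0.0194,0,0,0,-0.133,0.3],[0.0389,0.023,0,0,0,-0.178,0.3],[0.0489,0.025,0,0,0,-0.217,0.3],[0.0567,0.0256,0,0,0,-0.248,0.3],[0.0567,0.0256,0,0,0,-0.248,0.3],[0.0567,0.0256,0,0,0,-0.248,0.3]]]' 20
```

```text
t: 23.25
tcp_pos: [0.5001, 0.3003, 0.0879]
tcp_rot: [[-0.035, 0.999, 0.002], [0.999, 0.035, 0.003], [0.003, 0.002, -1.0]]
force: [-0.1, 0.6, -0.3]
finger_gap: 0.0256
finger_force: 0.0
```

```bash
python3 -m jog '[[[0.003,0,0,0,0,0,0.3],[0.006,0,0,0,0,0,0.3],[0.006,0,0,0,0,0,0.3],[0.006,0,0,0,0,0,0.3]]]' 20
```

```text
t: 23.65
tcp_pos: [0.5009, 0.3004, 0.0866]
tcp_rot: [[-0.037, 0.999, -0.006], [0.999, 0.037, -0.0], [-0.0, -0.006, -1.0]]
force: [-15.9, 0.4, 12.7]
finger_gap: 0.0258
finger_force: 8.0
```

```bash
python3 -m jog '[[[-0.012,0,0.001,0,0,0,0.3],[-0.012,0,0.001,0,0,0,0.3],[-0.012,0,0.03,0,0,0,0.4],[-0.012,0,0.08,0,0,0,0.4],[-0.012,0,0.13,0,0,0,0.4],[-0.03,-0.05,0.18,0,0,0,0.4],[-0.07,-0.1,0.2,0,0,0,0.4],[-0.08,-0.15,0.2,0,0,0,0.4]]]' 20
python3 - <<'E'
from h import *
y=np.deg2rad(-26.2);R=np.array([[np.cos(y),-np.sin(y)],[np.sin(y),np.cos(y)]])
s=env.read_state();print(s["t"],s["tcp_pos"],s["force"])
ims=[]
for n in("wrist","top","scene"):
    c=env.camera(n);ims.append(cv2.resize(c["pixels"],(480,300)));p=pts(c);l=(p[:,:2]-[.514,.2617])@R
    m=(np.hypot(l[:,0]+.036,l[:,1]-.023)<.02)&(p[:,2]>.09)&(p[:,2]<.105)
    if m.any(): print(n,m.sum(),l[m].mean(0),np.rad2deg(np.arctan2(*(l[m].mean(0)-[.01,-.045])[::-1]))-123.7)
cv2.imwrite("pics/f.png",np.vstack([ims[0],ims[2]]))
E
```

```text
t: 24.45
tcp_pos: [0.4374, 0.1822, 0.2821]
tcp_rot: [[-0.036, 0.999, 0.004], [0.999, 0.036, 0.002], [0.002, 0.004, -1.0]]
force: [1.3, 0.3, -0.2]
finger_gap: 0.0342
finger_force: 0.0
24.45 [0.43737904 0.18224695 0.28209446] [ 1.28772822  0.2813403  -0.20124949]
wrist 99 [-0.03525841  0.02356481] -0.2719097576275544
scene 5 [-0.0335329   0.02344143] -1.2411669893063646
```

View pics/f.png

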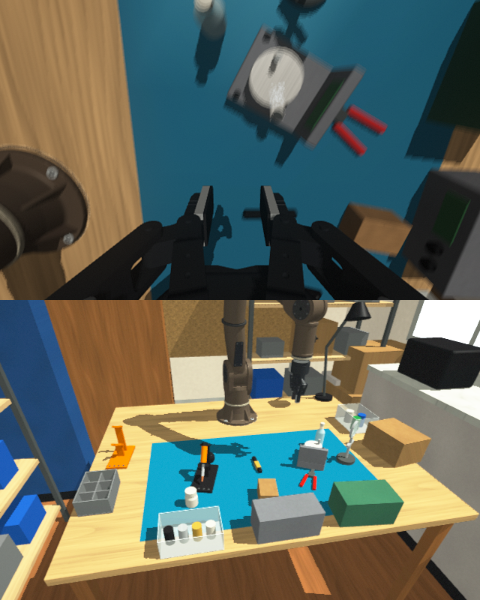

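The cover is fully shut (wrist view, (275,80), with the pin angle within 0.3° of the stop). The iron is in its black stand (scene view, (205,465)), and everything else is in place.

```bash
python3 -m jog '[[[0,0,0,0,0,0,0.4],[0,0,0,0,0,0,0.4],[0,0,0,0,0,0,0.4]]]'; python3 -c "
from bench import env
print(env.hand_in())"
```

```text
t: 24.9
tcp_pos: [0.4375, 0.1828, 0.2791]
tcp_rot: [[-0.035, 0.999, -0.001], [0.999, 0.035, 0.0], [0.0, -0.001, -1.0]]
force: [-0.5, 1.2, -0.2]
finger_gap: 0.0341
finger_force: 0.0
the job is handed in; nothing more can be done
None
```

The job is done and handed in at 24.9 s: cover swung fully open, tip dipped with about 2 N (disc down roughly 5 mm, judged from force and tip height because no camera could see the disc), iron back in its stand within about 1 mm, and cover fully shut.

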